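Shut the wooden box and swing its latch across

ROBOT

A 6-joint arm with a two-finger parallel gripper is mounted at the origin on the work surface. World frame = base frame: x ahead of the robot, y to its left, z up, the work surface at z = 0. Lengths are in m, angles in rad, forces in N, time in s.
With the tool pointing down it reaches from about 0.35 to 0.975 m from the base axis. Payload 4.9 kg.
Tool frame: the origin (TCP) lies on the centre line of the jaws, within the pads' length; the fingertips stand 25 mm ahead of it and the grasp point (between the pads) lies 6 mm ahead of it; z points along the fingers, y is the line along which they close (so a half turn about z gives the same grasp; the last joint's range is limited). The gripper opens to 85 mm and grips with 20 to 120 N. Pads are 22 mm wide; open, the fingers measure 114 mm over their backs; the gripper's body (76 mm by 85 mm) begins 54 mm behind the grasp point. The pads swing forward as they close: fully open they stand 13 mm farther back than shut.
Start: joints at [-1.28, 0.053, 1.613, -0, 1.476, -0.119], TCP at [0.249, -0.573, 0.256] pointing down, gripper open.
Joint ranges: [-3.01, 3.01], [-1.01, 2.22], [0.06, 2.58], [-1.02, 4.17], [0.09, 2.62], [-3.14, 3.14]. Speed limits (rad/s): [2.57, 2.57, 3.14, 3.14, 3.14, 3.14].

INTERFACE

Orientations are given as a unit quaternion [w, x, y, z].
In Python, from plant import state, grab_frame, get_calibration, job gives the robot as it stands. The module is installed in compiled form; this text tells all that it offers.
- The arm moves only by the tool move_arm, never from a script. Its argument "targets" is a list that holds one entry, the list of rows, each a list of 5 numbers: the opening in per cent of the stroke, from 0 (shut) to 100 (fully open), then the shift along the tool's x, y, z as a fraction of full scale, then the turn about the tool's z as a fraction of full scale. A call has 1 to 5 rows; each row shifts and turns the commanded pose from where the row before left it, along the tool's axes as they then stand; what a row does not reach is not made up. Full scale, the value 1, is 0.6 m for a shift and 6 degrees for a turn. A row lasts 1/12 s, in which the tool goes at most 41.7 mm and 7.16 degrees, less where a joint would pass 70% of its speed; a pose out of reach is approached as far as the arm can. A call with a number of a shift or a turn outside -1 to 1 is refused whole. A call with a gripper value outside its range is refused whole. The fingers move at their own pace and stop on an object; the grip force is fixed at half the most. Time passes only in rows, so rows that do not move let the fingers close. It gives the time, the measured TCP pose, the force, the opening and the grip force at its end, in the units of the state.
- state(): the state, without advancing time (a new reading comes with each control period).
- grab_frame(name): name is "scene" or "top" or "wrist"; returns the picture (420x560x3 uint8, red, green, blue); there is no depth.
- get_calibration(name): a dict with "vertical_fov" (degrees; the focal length in pixels is half the picture's height over the tangent of half this angle, whatever the lens; pixels are square), "cx", "cy" (the principal point, pixels), "R" (3x3) and "t" (3): a world point X has camera coordinates R X + t. Camera axes: x right, y down, z forward; pixel columns grow to the right and rows downward; lengths in m; the calibration is good to about 2 mm. A picture is of the moment at which its call begins: read the wrist's pose just before it. get_calibration takes no time and is no camera call; for the wrist camera it gives the pose at the moment of the call.
- job.job_done(): hands the job in; it is judged then, once.
The state is a dict: "time": time; "joint_pos": joint angles; "joint_vel": joint speeds; "joint_efforts": joint torques, N m; "tool_pos": TCP position; "tool_rot": TCP orientation; "contact_force": force on the tool from outside, world axes, zero at the start; "ft_torque": the same for the moment, N m; "gripper_width": opening from 0.0 (shut) to 1.0 (fully open); "grasp_force": force on a finger pad.
Only numpy, scipy, OpenCV 4.12 (cv2) and the standard library are available. Lean on these libraries where they do the work, as an engineer would, in place of code of your own. Each camera call takes 0.05 s, during which the arm holds its last target. There are 200 camera calls.

TASK

Push the lid of the wooden box fully shut, and only then push the brass latch arm round with a fingertip, gently, until it points straight back across the lid's front edge and holds the lid down. Only push: do not lift the box or raise the lid further, keep the box where it stands, and leave the bowl, the stork, the remote and the coaster as they are.

Things in the scene. Friction and masses are not known exactly. Their poses are not given: they have to be found in the camera images.
- box: Wooden box loose on the shelf, 150 deep (x) x 200 wide (y) x 90 mm high when shut, about 0.9 kg; a hard sideways push slides it. Origin: centre of underside; z up, x from its front (latch) to its back (lid hinges). The front rail, x -75 to -51 mm, has a flat top at 90 mm, level with the shut lid's top; the lid covers x -50 to +75.
- lid (a joint): Lid angle: 0 = fully shut (rigid stop), grows as the front edge rises; starts ajar, 0.4 to 0.85. A plain 8 mm board, 125 mm deep, 200 mm wide, hinged at the back. The hinge is stiff and stays where it is left: pressing the front edge down takes 1 to 3 N.
- lid_hinge (a point): Fixed on the box, on the lid's hinge axis (along the box's y) at mid width: box (75, 0, 86) mm, i.e. 4 mm below the shut lid's top face. Same axes as the box.
- lid_edge (a point): On the lid's top face at mid width, 5 mm in from its front edge, 120 mm from the hinge; moves with the lid.
- latch (a joint): Angle of the brass latch arm about its upright pivot, counter-clockwise positive from above. 0 = points out to the front (box -x), +1.57 = box -y, -1.57 = box +y, +3.14 or -3.14 = straight back across the lid's edge. Starts at -1.4 to 1.4, turns either way to 3.7 with no stop at 3.14, stays where left; pushing the peg takes 0.6 N.
- latch_pivot (a point): Latch pivot on the flat top of the front rail, in the middle of the box's width: box (-63, 0, 90) mm. Same axes as the box.
- latch_peg (a point): Top centre of the upright round brass peg (12 mm diameter) at the latch arm's free end, 44 mm from the pivot. The peg stands 9 to 28 mm above the rail top; the flat arm below it is 12 mm wide, lies 3 to 9 mm above the rail top and shut lid, and reaches 50 mm from the pivot.
- bowl: Cut-glass bowl, 150 mm across, 75 mm high, loose, beside the box. Origin: centre of its underside. Leave alone.
- stork: White porcelain stork figurine, 153 mm high on a round 68 mm foot, loose, beside the box. Origin: centre of its underside. Leave alone.
- remote: Black plastic remote, 165 x 46 x 20 mm, lying loose, its x axis along its length. Origin: centre of its underside. Leave alone.
- coaster: Round ceramic coaster, 96 mm across, 10 mm thick, loose. Origin: centre of its underside. Leave alone.

How it is judged:
By the outcome, as a careful person would: the job done as asked, in the order asked, and still so for the second after the job is handed in, with the robot touching nothing.
It also fails if it takes over 51 s, if anything falls off the work surface, if the arm or the gripper's body presses on something with over 40 N, if the wrist force passes 120 N, or if a joint passes its speed limit or range.

## Working session

There is one attempt and no reset: what is moved stays moved. The work goes in short steps, Python scripts to look and compute and a tool call to move; the robot and the scene stay as the last step left them, time stands still between calls to the robot, and variables do not carry over. Pictures are saved under pics/ and viewed, at most 10 in all, crops included, and the job is handed in when it is done.

Besides the shell and the picture viewer there is one more tool, called after "Call:" as a command line: name --argument value ..., lists and objects as JSON in quotes. move_arm: Moves the arm, as the interface text tells. Shift numbers are shares of 0.6 m and turn numbers shares of 6 degrees, none past 1 either way. Its arguments: {"type":"object","properties":{"targets":{"type":"array"}},"required":["targets"]}

```bash
mkdir -p pics
python3 - <<'E'
from plant import *
import cv2,numpy as np
for n in("scene","top"):
    im=grab_frame(n); cv2.imwrite(f"pics/{n}0.png",im[:,:,::-1]); c=get_calibration(n); print(n,c)
s=state(); print(s)
E
```

```text
scene {'vertical_fov': 56.38196874399286, 'cx': 267.944740250173, 'cy': 209.93244959847092, 'R': array([[-0.8037106 ,  0.59498502,  0.00648862],
       [ 0.3526651 ,  0.48510931, -0.80018516],
       [-0.47924587, -0.64082898, -0.59971794]]), 't': array([ 0.42438556, -0.14683335,  1.32609183])}
top {'vertical_fov': 51.11279659652193, 'cx': 276.50732835072745, 'cy': 211.81278405363565, 'R': array([[ 1.59936834e-03, -9.99998315e-01, -9.01087533e-04],
       [-9.93246492e-01, -1.48403090e-03, -1.16013805e-01],
       [ 1.16012272e-01,  1.08055084e-03, -9.93247192e-01]]), 't': array([0.06126651, 0.56683782, 1.08291431])}
{'time': 0.1, 'joint_pos': array([-1.27997972e+00,  5.33238823e-02,  1.61416601e+00,  1.31133093e-05,
        1.47598180e+00, -1.19014793e-01]), 'joint_vel': array([ 1.48998086e-03, -1.17632115e-03, -4.53237116e-03,  2.54847568e-05,
        7.89653361e-04,  6.90834862e-05]), 'joint_efforts': array([ 9.31795876e-04, -3.94906032e+01, -3.71362424e+01, -6.03194917e-05,
        3.88646673e-03, -1.30751746e-05]), 'tool_pos': array([ 0.24888027, -0.57274724,  0.25515985]), 'tool_rot': array([-9.36612698e-04,  9.79077837e-01,  2.03483921e-01, -7.41035871e-05]), 'contact_force': array([0.09690119, 0.12001705, 0.1934975 ]), 'ft_torque': array([-0.0108568 , -0.01168392,  0.07063633]), 'grasp_force': 0.0, 'gripper_width': 1.0013932900471543}
```

View pics/scene0.png

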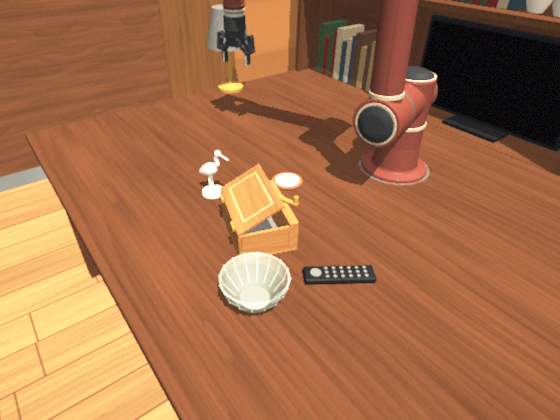

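View pics/top0.png

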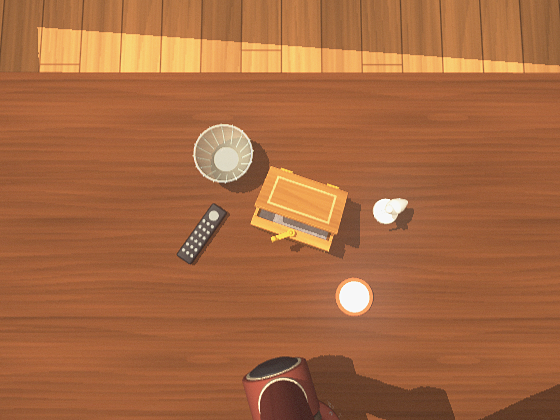

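The scene view shows the box with its lid ajar at about (260,215), and the bowl, stork, remote and coaster around it. In the top view the box spans about (251-347, 170-250). Its front rail faces the robot, and the latch arm runs from about (292,234) to a peg near (274,239). Next I'll zoom in on both.

Run:
```python
import cv2,numpy as np
t=cv2.imread("pics/top0.png")[160:260,240:360]; s=cv2.imread("pics/scene0.png")[160:260,210:310]
t=cv2.resize(t,None,fx=5,fy=5,interpolation=cv2.INTER_CUBIC); s=cv2.resize(s,None,fx=5,fy=5,interpolation=cv2.INTER_CUBIC)
cv2.imwrite("pics/c1.png",t);cv2.imwrite("pics/c2.png",s)
```

```text
(no output)
```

View pics/c1.png

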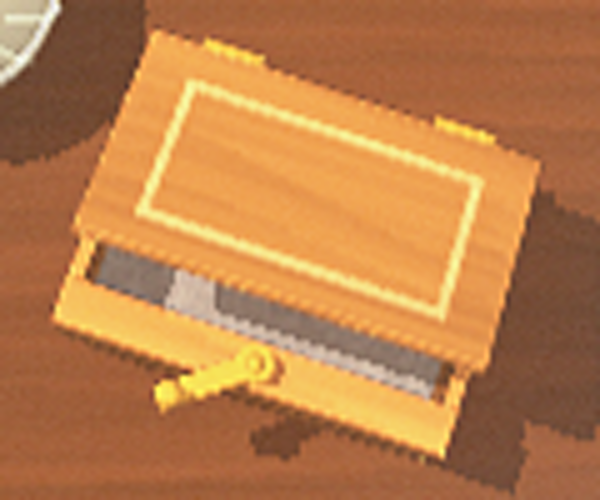

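View pics/c2.png

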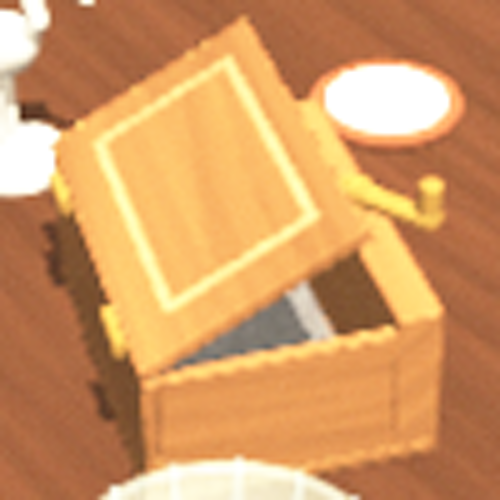

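The enlarged crops give usable corners. In the top crop, the lid front edge runs (75,228)-(487,370), the back edge (155,32)-(540,162), the pivot is at (258,365) and the peg at (166,392). In the scene crop, the lid front is (370,235)-(245,18), the back (145,375)-(60,150), the pivot (352,187) and the peg top (432,182). I'll triangulate these.

```bash
cat > h.py <<'E'
import numpy as np,cv2
from plant import *
def ray(cal,u,v):
    f=210/np.tan(np.radians(cal["vertical_fov"])/2)
    R=np.array(cal["R"]);t=np.array(cal["t"])
    d=R.T@np.array([(u-cal["cx"])/f,(v-cal["cy"])/f,1]);return -R.T@t,d/np.linalg.norm(d)
def plane(cal,u,v,z):
    o,d=ray(cal,u,v);return o+d*(z-o[2])/d[2]
def tri(r1,r2):
    A=np.zeros((3,3));b=np.zeros(3)
    for o,d in(r1,r2):
        P=np.eye(3)-np.outer(d,d);A+=P;b+=P@o
    x=np.linalg.solve(A,b);return x,max(np.linalg.norm((np.eye(3)-np.outer(d,d))@(x-o)) for o,d in(r1,r2))
def proj(cal,X):
    f=210/np.tan(np.radians(cal["vertical_fov"])/2)
    c=np.array(cal["R"])@X+cal["t"];return cal["cx"]+f*c[0]/c[2],cal["cy"]+f*c[1]/c[2]
E
python3 - <<'E'
from h import *
np.set_printoptions(precision=4,suppress=True)
T,S=get_calibration("top"),get_calibration("scene")
P=dict(peg=((166,390),(432,182)),pivot=((258,365),(352,187)),FL=((75,228),(370,235)),FR=((487,370),(245,18)),BL=((155,32),(145,375)),BR=((540,162),(60,150)),railL=((53,318),(440,312)))
q={}
for k,(a,b) in P.items():
    x,e=tri(ray(T,240+a[0]/5-.4,160+a[1]/5-.4),ray(S,210+b[0]/5-.4,160+b[1]/5-.4));q[k]=x;print(k,x,round(e,4))
yaw=lambda v:np.degrees(np.arctan2(v[1],v[0]))
print("y-axis yaw-90",yaw(q["FL"]-q["FR"])-90,yaw(q["BL"]-q["BR"])-90)
a,b=[plane(T,240+u/5-.4,160+v/5-.4,.09) for u,v in((53,318),(445,453))]
print("rail front",a,b,yaw(a-b)-90,np.linalg.norm(a-b))
m=(q["FL"]+q["FR"]-q["BL"]-q["BR"])/2;print("lid vec",m,"angle",np.arctan2(m[2],np.hypot(*m[:2])),np.linalg.norm(m))
print("pivot@.1",plane(T,240+258/5-.4,160+365/5-.4,.099))
print("peg@.118",plane(T,240+166/5-.4,160+390/5-.4,.118))
E
```

```text
peg [0.4957 0.0709 0.1212] 0.0005
pivot [0.5097 0.0268 0.0988] 0.0004
FL [0.5685 0.1125 0.1448] 0.0004
FR [ 0.5041 -0.0752  0.1486] 0.0004
BL [0.6718 0.0775 0.0889] 0.0013
BR [ 0.6068 -0.1087  0.087 ] 0.0029
railL [0.5326 0.1249 0.0909] 0.0004
y-axis yaw-90 -18.948407496203373 -19.235050883890878
rail front [0.5324 0.1253 0.09  ] [ 0.4681 -0.0623  0.09  ] -18.938517413629185 0.19834753905846994
lid vec [-0.103   0.0343  0.0587] angle 0.49604136231558016 0.1233907117397406
pivot@.1 [0.5093 0.0271 0.099 ]
peg@.118 [0.4963 0.0706 0.118 ]
```

Call:
move_arm --targets '[[[0, 0.053, -0.0435, 0, 0], [0, 0.053, -0.0435, 0, 0], [0, 0.053, -0.0435, 0, 0], [0, 0.053, -0.0435, 0, 0], [0, 0.053, -0.0435, 0, 0]]]'

```text
time: 0.52
tool_pos: [0.3431, -0.3883, 0.2557]
tool_rot: [-0.0, 0.979, 0.203, -0.0]
contact_force: [1.0, 0.1, 0.7]
gripper_width: 0.299
grasp_force: 0.0
```

Call:
move_arm --targets '[[[0, 0.053, -0.0435, 0, 0], [0, 0.053, -0.0435, 0, 0], [0, 0.053, -0.0435, 0, 0], [0, 0.053, -0.0435, 0, 0], [0, 0.053, -0.0435, 0, 0]]]'

```text
time: 0.93
tool_pos: [0.4369, -0.2051, 0.256]
tool_rot: [-0.0, 0.979, 0.203, -0.0]
contact_force: [-0.1, -1.1, 0.3]
gripper_width: -0.005
grasp_force: 0.0
```

Call:
move_arm --targets '[[[0, 0.053, -0.0435, 0, 0], [0, 0.053, -0.0435, 0, 0], [0, 0.053, -0.0435, 0, 0], [0, 0.053, -0.0435, 0, 0], [0, 0.053, -0.0435, 0, 0]]]'

```text
time: 1.35
tool_pos: [0.5308, -0.0219, 0.2559]
tool_rot: [-0.0, 0.979, 0.204, -0.0]
contact_force: [1.3, -0.7, 1.2]
gripper_width: -0.001
grasp_force: 0.0
```

Call:
move_arm --targets '[[[0, 0.053, -0.0435, 0, 0], [0, 0, 0, 0, -1], [0, 0, 0, 0, -1], [0, 0, 0, 0, -1], [0, 0, 0, 0, -1]]]'

```text
time: 1.77
tool_pos: [0.549, 0.0131, 0.2555]
tool_rot: [-0.0, 0.914, 0.405, -0.001]
contact_force: [-0.1, -0.3, 0.1]
gripper_width: 0.002
grasp_force: 0.0
```

Call:
move_arm --targets '[[[0, 0, 0, 0, -1], [0, 0, 0, 0, -1], [0, 0, 0, 0, -1], [0, 0, 0, 0, -0.9], [0, 0, 0, 0, 0]]]'

```text
time: 2.18
tool_pos: [0.549, 0.0126, 0.2557]
tool_rot: [-0.0, 0.814, 0.58, -0.0]
contact_force: [-0.2, -0.3, 0.6]
gripper_width: -0.004
grasp_force: 0.0
```

Run:
```python
from h import *
c=get_calibration("wrist");im=grab_frame("wrist");cv2.imwrite("pics/w1.png",im[:,:,::-1])
print(c["vertical_fov"],-np.array(c["R"]).T@c["t"],np.array(c["R"]).round(3))
print([tuple(np.round(proj(c,np.array(p)),0)) for p in((.5105,.0272,.099),(.4957,.0709,.118),(.549,.0126,.2307))])
```

```text
68.20319618453901 [0.57654544 0.09171185 0.37322788] [[ 0.945 -0.326 -0.001]
 [-0.308 -0.894  0.324]
 [-0.106 -0.306 -0.946]]
[(np.float64(234.0), np.float64(195.0)), (np.float64(195.0), np.float64(159.0)), (np.float64(278.0), np.float64(270.0))]
```

View pics/w1.png

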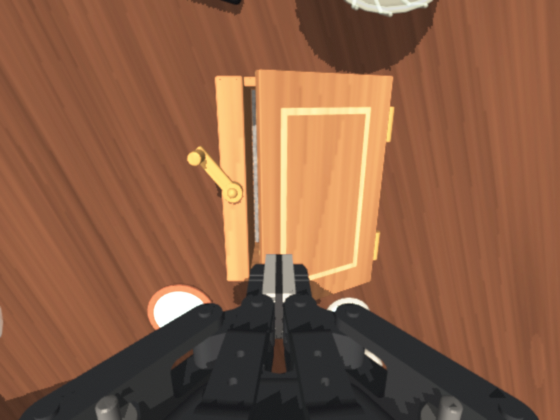

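The wrist view shows the pivot at (232,192) and the peg at (195,157), within 3 px of where my positions project. The closed tip at (280,265) is over the lid, so I'll press it down.

Call:
move_arm --targets '[[[0, 0, 0, 0.025, 0], [0, 0, 0, 0.025, 0], [0, 0, 0, 0.025, 0], [0, 0, 0, 0.025, 0], [0, 0, 0, 0.01, 0]]]'

```text
time: 2.65
tool_pos: [0.5479, 0.0126, 0.1875]
tool_rot: [-0.001, 0.815, 0.579, -0.002]
contact_force: [-1.5, 0.0, -0.9]
gripper_width: 0.002
grasp_force: 0.0
```

Call:
move_arm --targets '[[[0, 0, 0, 0.01, 0], [0, 0, 0, 0.01, 0], [0, 0, 0, 0.01, 0], [0, 0, 0, 0.01, 0], [0, 0, 0, 0.01, 0]]]'

```text
time: 3.07
tool_pos: [0.5498, 0.0125, 0.1607]
tool_rot: [0.0, 0.815, 0.58, 0.001]
contact_force: [0.3, 0.4, 1.6]
gripper_width: -0.001
grasp_force: 0.8
```

Call:
move_arm --targets '[[[0, 0, 0, 0.01, 0], [0, 0, 0, 0.01, 0], [0, 0, 0, 0.01, 0], [0, 0, 0, 0.005, 0], [0, 0, 0, 0, 0]]]'

```text
time: 3.48
tool_pos: [0.5487, 0.0126, 0.1381]
tool_rot: [-0.001, 0.815, 0.58, -0.001]
contact_force: [0.5, 0.2, -0.6]
gripper_width: 0.001
grasp_force: 0.0
```

Call:
move_arm --targets '[[[0, 0, 0, 0.01, 0], [0, 0, 0, 0.01, 0], [0, 0, 0, 0.01, 0], [0, 0, 0, 0.003, 0], [0, 0, 0, 0.002, 0]]]'

```text
time: 3.9
tool_pos: [0.5489, 0.0126, 0.1175]
tool_rot: [-0.0, 0.815, 0.58, -0.0]
contact_force: [-2.2, -0.3, 1.6]
gripper_width: -0.003
grasp_force: 0.7
```

Call:
move_arm --targets '[[[0, 0, 0, 0.0015, 0], [0, 0, 0, 0, 0], [0, 0, 0, 0.0015, 0], [0, 0, 0, 0, 0], [0, 0, 0, 0, 0]]]'

```text
time: 4.32
tool_pos: [0.5494, 0.0125, 0.1166]
tool_rot: [0.0, 0.815, 0.58, 0.0]
contact_force: [0.2, 0.4, 0.1]
gripper_width: -0.002
grasp_force: 0.1
```

Call:
move_arm --targets '[[[0, 0, 0, 0.0015, 0], [0, 0, 0, 0, 0], [0, 0, 0, 0, 0]]]'

```text
time: 4.57
tool_pos: [0.5494, 0.0125, 0.1157]
tool_rot: [0.0, 0.815, 0.58, 0.0]
contact_force: [-0.4, -0.1, 0.2]
gripper_width: -0.002
grasp_force: 0.4
```

Call:
move_arm --targets '[[[0, 0, 0, 0.0015, 0], [0, 0, 0, 0, 0], [0, 0, 0, 0, 0]]]'

```text
time: 4.82
tool_pos: [0.5494, 0.0125, 0.115]
tool_rot: [0.0, 0.815, 0.58, 0.0]
contact_force: [-1.3, -0.4, 2.9]
gripper_width: 0.001
grasp_force: 1.6
```

Call:
move_arm --targets '[[[0, 0, 0, 0.001, 0], [0, 0, 0, 0, 0], [0, 0, 0, 0, 0]]]'

```text
time: 5.07
tool_pos: [0.5495, 0.0125, 0.115]
tool_rot: [0.0, 0.815, 0.58, 0.0]
contact_force: [-2.7, -0.3, 5.8]
gripper_width: -0.003
grasp_force: 3.1
```

Call:
move_arm --targets '[[[0, 0, 0, 0.001, 0], [0, 0, 0, 0, 0], [0, 0, 0, 0, 0]]]'

```text
time: 5.32
tool_pos: [0.5495, 0.0125, 0.1149]
tool_rot: [0.0, 0.815, 0.58, -0.0]
contact_force: [-4.1, 0.2, 10.4]
gripper_width: -0.001
grasp_force: 4.5
```

Call:
move_arm --targets '[[[0, 0, 0, -0.005, 0], [0, 0, 0, -0.04, 0], [0, 0, 0, -0.05, 0], [0, 0, 0, -0.05, 0], [0, 0, 0, 0, 0]]]'

```text
time: 5.73
tool_pos: [0.5528, 0.0122, 0.2076]
tool_rot: [0.004, 0.815, 0.58, 0.004]
contact_force: [1.2, -1.2, 2.5]
gripper_width: 0.001
grasp_force: 0.0
```

Run:
```python
from h import *
print(state()["tool_pos"])
im=grab_frame("top");cv2.imwrite("pics/t2f.png",im[:,:,::-1])
s=grab_frame("scene");cv2.imwrite("pics/s2f.png",s[:,:,::-1])
c=get_calibration("wrist");w=grab_frame("wrist");np.save("wc.npy",c,allow_pickle=True)
a=cv2.resize(w[60:310,130:430,::-1],(480,400),interpolation=cv2.INTER_CUBIC);b=cv2.resize(s[160:260,215:305,::-1],(320,400*320*100//90//400 if 0 else 356),interpolation=cv2.INTER_CUBIC)
b=cv2.copyMakeBorder(b,0,44,0,0,cv2.BORDER_CONSTANT);cv2.imwrite("pics/m2.png",np.hstack([a,b]))
```

```text
[0.55279622 0.01219949 0.20755143]
```

View pics/m2.png

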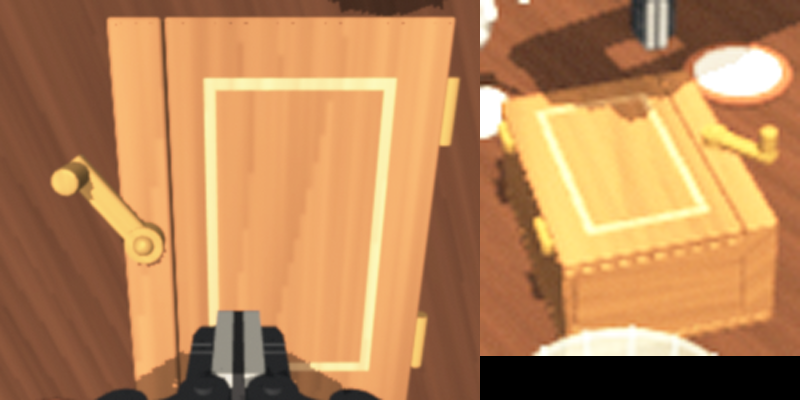

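The lid now sits flush with the rail in both views. In this crop the peg top is at (65,182) and the pivot at (143,245). I'll recompute both and plan the push.

Run:
```python
from h import *
np.set_printoptions(precision=4,suppress=True)
c=np.load("wc.npy",allow_pickle=True).item()
F=lambda u,v,z:plane(c,130+u*.625-.2,60+v*.625-.2,z)
peg=F(65,182,.118);piv=F(143,245,.1);print(peg,piv)
a=F(107,20,.09);b=F(134,370,.09);print("edge yaw",np.degrees(np.arctan2(*(a-b)[[1,0]]))-90,a,b)
a=F(165,20,.09);b=F(179,380,.09);print("gap yaw",np.degrees(np.arctan2(*(a-b)[[1,0]]))-90)
y=np.radians(-19);ex=np.array([np.cos(y),np.sin(y),0]);ey=np.array([-np.sin(y),np.cos(y),0])
d=peg-piv;print("latch",-np.arctan2(d@ey,-(d@ex)),np.hypot(*d[:2]),d@ex,d@ey)
s=state();print(s["tool_pos"],s["tool_rot"],s["contact_force"])
p=(s["tool_pos"]-piv);print("tool rel pivot box",p@ex,p@ey)
```

```text
[0.4955 0.0716 0.118 ] [0.5097 0.0304 0.1   ]
edge yaw -19.208846043825474 [0.5315 0.1268 0.09  ] [ 0.4744 -0.037   0.09  ]
gap yaw -19.426850710513733
latch -0.9077686919393055 0.04364533924996036 -0.02686396146978692 0.03439830246384166
[0.5492 0.0125 0.2001] [-0.      0.8147  0.5799  0.    ] [-0.8536  0.1315 -1.0247]
tool rel pivot box 0.043123105706393675 -0.004019203360450649
```

Call:
move_arm --targets '[[[0, 0.0137, -0.0308, 0, 0], [0, 0.0137, -0.0308, 0, 0], [0, 0.0137, -0.0308, 0, 0], [0, 0.0137, -0.0308, 0, 0], [0, 0.0137, -0.0308, 0, 0]]]'

```text
time: 6.3
tool_pos: [0.4735, 0.0821, 0.1978]
tool_rot: [-0.001, 0.815, 0.58, -0.002]
contact_force: [-0.4, -0.5, -0.0]
gripper_width: 0.001
grasp_force: 0.0
```

Call:
move_arm --targets '[[[0, 0, 0, 0.035, 0], [0, 0, 0, 0.035, 0], [0, 0, 0, 0.035, 0], [0, 0, 0, 0.012, 0], [0, 0, 0, 0, 0]]]'

```text
time: 6.72
tool_pos: [0.4725, 0.0816, 0.1261]
tool_rot: [-0.002, 0.815, 0.58, -0.003]
contact_force: [-0.6, -0.5, -0.1]
gripper_width: 0.002
grasp_force: 0.0
```

Run:
```python
from h import *
s=state();print(s["tool_pos"],s["contact_force"])
w=grab_frame("wrist");t=grab_frame("scene")
a=cv2.resize(w[60:310,130:430,::-1],(480,400),interpolation=cv2.INTER_CUBIC);b=cv2.resize(t[150:250,230:310,::-1],(320,400),interpolation=cv2.INTER_CUBIC)
cv2.imwrite("pics/m3.png",np.hstack([a,b]))
```

```text
[0.47252866 0.08156817 0.12605004] [-0.59707902 -0.48565821 -0.12195851]
```

View pics/m3.png

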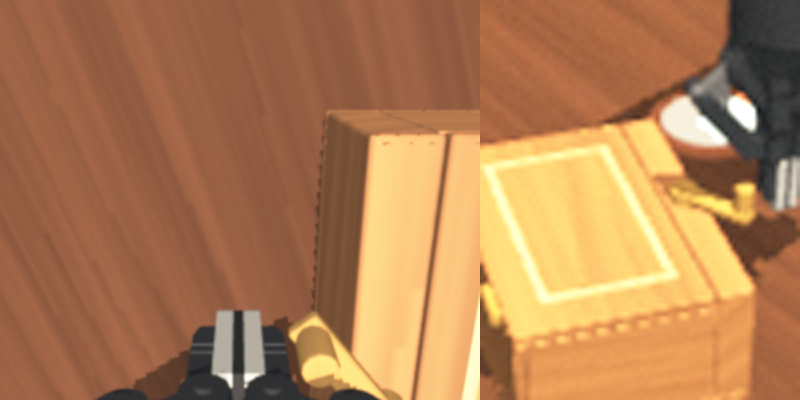

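The fingertip stands just in front of the peg, at (240,340) in the crop against the peg at (320,350), and below its top. I'll push it toward the back.

Call:
move_arm --targets '[[[0, 0, 0.0067, 0, 0], [0, 0, 0.0067, 0, 0], [0, 0, 0.0067, 0, 0], [0, 0, 0.0067, 0, 0], [0, 0, 0.0067, 0, 0]]]'

```text
time: 7.23
tool_pos: [0.4954, 0.0748, 0.131]
tool_rot: [0.0, 0.815, 0.58, 0.001]
contact_force: [0.4, 0.5, 0.5]
gripper_width: -0.002
grasp_force: 0.5
```

Call:
move_arm --targets '[[[0, 0, 0.0067, 0, 0], [0, 0, 0.0067, 0, 0], [0, 0, 0.0067, 0, 0], [0, 0, 0.0067, 0, 0], [0, 0, 0.0067, 0, 0]]]'

```text
time: 7.65
tool_pos: [0.5138, 0.0682, 0.1303]
tool_rot: [0.0, 0.815, 0.58, -0.0]
contact_force: [-1.1, 0.2, 1.2]
gripper_width: -0.004
grasp_force: 0.4
```

Call:
move_arm --targets '[[[0, 0, 0.0067, 0, 0], [0, 0, 0.0067, 0, 0], [0, 0, 0.0067, 0, 0], [0, 0, 0.0067, 0, 0], [0, 0, 0, 0, 0]]]'

```text
time: 8.07
tool_pos: [0.5292, 0.0629, 0.1303]
tool_rot: [0.0, 0.815, 0.58, 0.0]
contact_force: [-0.3, 0.0, -0.2]
gripper_width: -0.001
grasp_force: 0.1
```

Run:
```python
from h import *
s=state();print(s["tool_pos"],s["contact_force"])
w=grab_frame("wrist");t=grab_frame("scene")
a=cv2.resize(w[60:310,130:430,::-1],(480,400),interpolation=cv2.INTER_CUBIC);b=cv2.resize(t[150:250,230:310,::-1],(320,400),interpolation=cv2.INTER_CUBIC)
cv2.imwrite("pics/m4.png",np.hstack([a,b]))
```

```text
[0.52922571 0.06285072 0.13025629] [-0.27988807  0.04385749 -0.23668961]
```

View pics/m4.png

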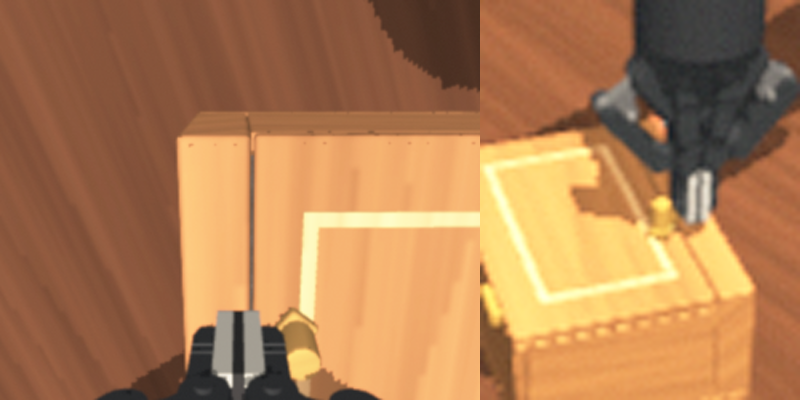

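The peg has come round beside the finger, at (300,345) in the crop, and the box hasn't visibly moved. I'll push about 10 mm more, then back off, lift, and come round to the peg's +y side.

Call:
move_arm --targets '[[[0, 0, 0.0067, 0, 0], [0, 0, 0.0067, 0, 0], [0, 0, 0.0034, 0, 0], [0, 0, 0, 0, 0], [0, 0, -0.01, 0, 0]]]'

```text
time: 8.58
tool_pos: [0.5335, 0.0616, 0.1308]
tool_rot: [0.001, 0.815, 0.58, 0.001]
contact_force: [0.3, 0.2, 0.1]
gripper_width: 0.003
grasp_force: 0.0
```

Call:
move_arm --targets '[[[0, 0, -0.005, 0, 0], [0, 0, 0, -0.04, 0], [0, 0, 0, -0.05, 0], [0, 0, 0, -0.01, 0], [0, 0, 0, 0, 0]]]'

```text
time: 9.0
tool_pos: [0.5314, 0.063, 0.1939]
tool_rot: [0.002, 0.815, 0.58, 0.003]
contact_force: [-0.4, -0.2, 0.1]
gripper_width: -0.002
grasp_force: 0.0
```

Run:
```python
from h import *
s=state();c=get_calibration("wrist");w=grab_frame("wrist");t=grab_frame("top")
np.save("wc.npy",c,allow_pickle=True);tp=s["tool_pos"];print(tp,s["contact_force"])
p=tp-[.510,.029,0];y=np.radians(-19);print("rel",p[0]*np.cos(y)+p[1]*np.sin(y),-p[0]*np.sin(y)+p[1]*np.cos(y))
a=cv2.resize(w[60:310,130:430,::-1],(480,400),interpolation=cv2.INTER_CUBIC)
cv2.imwrite("pics/m5.png",a)
cv2.imwrite("pics/t5.png",t[:,:,::-1])
```

```text
[0.53136655 0.06296712 0.19390654] [-0.41111648 -0.17051006  0.05044745]
rel 0.009143853561415257 0.03907281005672151
```

View pics/m5.png

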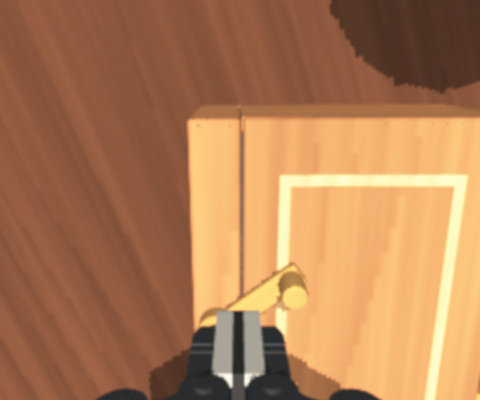

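The peg is now at (294,287) in the crop, back and left of the pivot at about (212,318). I'll turn that into an angle.

Run:
```python
from h import *
c=np.load("wc.npy",allow_pickle=True).item()
p=plane(c,130+294*.625-.2,60+287*.625-.2,.118);d=p-[.510,.029,0]
y=np.radians(-19);X=d[0]*np.cos(y)+d[1]*np.sin(y);Y=-d[0]*np.sin(y)+d[1]*np.cos(y)
print(p,X,Y,np.hypot(X,Y),-np.arctan2(Y,-X));s=state();print(s["tool_pos"])
a=plane(c,130+189*.625-.2,60+120*.625-.2,.09);print("front left corner",a)
```

```text
[0.55271726 0.04927445 0.118     ] 0.03378924445653436 0.033077246354685674 0.047284429438791 -2.366842143239521
[0.52934843 0.06296069 0.19002082]
front left corner [0.53202404 0.12752736 0.09      ]
```

Call:
move_arm --targets '[[[0, 0.03, 0.0, 0, 0], [0, 0, 0.043, 0, 0], [0, 0, 0, 0.05, 0], [0, 0, 0, 0.05, 0], [0, 0, 0, 0, 0]]]'

```text
time: 9.52
tool_pos: [0.5545, 0.0713, 0.1216]
tool_rot: [-0.004, 0.815, 0.58, -0.006]
contact_force: [-1.6, 0.1, -2.6]
gripper_width: -0.002
grasp_force: 0.0
```

Call:
move_arm --targets '[[[0, -0.0057, 0.0018, 0, 0], [0, -0.0057, 0.0018, 0, 0], [0, -0.0057, 0.0018, 0, 0], [0, -0.0057, 0.0018, 0, 0], [0, -0.0057, 0.0018, 0, 0]]]'

```text
time: 9.93
tool_pos: [0.5608, 0.0532, 0.1324]
tool_rot: [0.001, 0.815, 0.58, 0.002]
contact_force: [1.6, -0.0, -0.2]
gripper_width: 0.002
grasp_force: 0.8
```

Call:
move_arm --targets '[[[0, -0.0057, 0.0018, 0, 0], [0, -0.0057, 0.0018, 0, 0], [0, -0.0057, 0.0018, 0, 0], [0, -0.0057, 0.0018, 0, 0], [0, -0.0057, 0.0018, 0, 0]]]'

```text
time: 10.35
tool_pos: [0.5587, 0.0351, 0.1303]
tool_rot: [-0.0, 0.815, 0.58, -0.0]
contact_force: [1.4, 1.4, 0.9]
gripper_width: -0.003
grasp_force: 0.3
```

Call:
move_arm --targets '[[[0, 0, 0, 0, 0], [0, 0, 0, 0, 0]]]'

```text
time: 10.52
tool_pos: [0.5586, 0.0352, 0.13]
tool_rot: [-0.0, 0.815, 0.58, -0.0]
contact_force: [0.6, -0.6, -0.4]
gripper_width: -0.005
grasp_force: 0.0
```

Run:
```python
from h import *
s=state();tp=s["tool_pos"];print(tp,s["contact_force"])
p=tp-[.510,.029,0];y=np.radians(-19);print("rel",p[0]*np.cos(y)+p[1]*np.sin(y),-p[0]*np.sin(y)+p[1]*np.cos(y))
```

```text
[0.55859387 0.035202   0.12999031] [ 0.59726856 -0.6176066  -0.40204691]
rel 0.043927235517551885 0.02168472354039355
```

Call:
move_arm --targets '[[[0, 0.015, 0, 0, 0], [0, 0, 0, -0.06, 0], [0, 0, 0, -0.06, 0], [0, -0.05, 0, 0, 0], [0, -0.065, 0, 0, 0]]]'

```text
time: 10.93
tool_pos: [0.5415, -0.0198, 0.2061]
tool_rot: [0.002, 0.813, 0.582, 0.003]
contact_force: [0.0, -0.2, -0.7]
gripper_width: 0.001
grasp_force: 0.0
```

Call:
move_arm --targets '[[[0, 0, 0, 0, 0], [0, 0, 0, 0, 0], [0, 0, 0, 0, 0]]]'

```text
time: 11.18
tool_pos: [0.5393, -0.0206, 0.202]
tool_rot: [-0.0, 0.815, 0.58, 0.0]
contact_force: [0.6, 0.0, 0.2]
gripper_width: 0.003
grasp_force: 0.0
```

Run:
```python
from h import *
s=state();print(s["tool_pos"])
c=get_calibration("wrist");w=grab_frame("wrist");np.save("wc.npy",c,allow_pickle=True);cv2.imwrite("pics/w6.png",w[:,:,::-1])
pv=np.array([.510,.029,0]);y=np.radians(-19);ex=np.array([np.cos(y),np.sin(y),0]);ey=np.array([-np.sin(y),np.cos(y),0])
print([np.round(proj(c,pv+a*ex+b*ey+[0,0,z])) for a,b,z in((0,0,.099),(.044,.005,.118),(-.012,.1,.09),(-.012,-.05,.09))])
hsv=cv2.cvtColor(w,cv2.COLOR_RGB2HSV)
x0,y0=map(int,np.round(proj(c,pv+.022*ex+[0,0,.099])))
r=hsv[y0-40:y0+40:5,x0-60:x0+60:6,0];print(x0,y0);print(r)
```

```text
[ 0.53926554 -0.02064882  0.20204824]
[array([217., 168.]), array([278., 167.]), array([191.,  13.]), array([209., 228.])]
248 168
[[10 10 11 16 15 14 14 15 13 14 14 13 26 14 14 14 14 14 14 14]
 [10 10 11 16 15 14 16 15 12 14 14 13 26 14 14 14 14 14 14 14]
 [10 10 10 16 15 14 16 15 13 14 14 13 26 14 14 14 13 14 14 14]
 [ 9 10 10 16 15 14 15 15 12 14 14 13 26 15 14 14 13 14 14 14]
 [10 10 10 16 15 14 15 15 13 14 14 13 26 15 14 14 13 14 14 14]
 [10 10 10 16 15 14 15 15 12 14 14 13 25 14 14 15 15 14 14 14]
 [ 9 10 10 16 20 20 17 18 19 20 21 22 22 21 17 18 17 14 14 14]
 [10 10 10 21 18 18 21 21 21 21 21 20 21 20 21 21 18 14 14 14]
 [10 10 10 21 19 18 19 20 21 20 20 21 21 21 21 20 18 14 14 13]
 [10 10 10 19 18 16 21 16 17 15 14 13 15 13 16 19 14 14 14 13]
 [10 10 10 14 18 20 15 14 12 14 14 13 25 16 13 12 13 14 14 13]
 [ 9 10 10 13 15 13 14 15 13 14 14 13 25 16 13 13 13 14 14 13]
 [10 10 10 13 15 14 15 15 12 14 14 13 25 16 14 14 14 14 14 13]
 [10 10 10 12 15 16 15 15 12 14 14 13 25 16 14 14 14 14 14 13]
 [10 10  9 12 15 16 15 15 13 14 14 13 24 17 14 14 14 14 14 13]
 [10 10 10 12 15 16 15 15 12 14 14 13 24 17 14 14 14 14 14 13]]
```

Run:
```python
import cv2
w=cv2.imread("pics/w6.png")[100:240,170:350];cv2.imwrite("pics/w6c.png",cv2.resize(w,None,fx=4,fy=4,interpolation=cv2.INTER_CUBIC))
```

```text
(no output)
```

View pics/w6c.png

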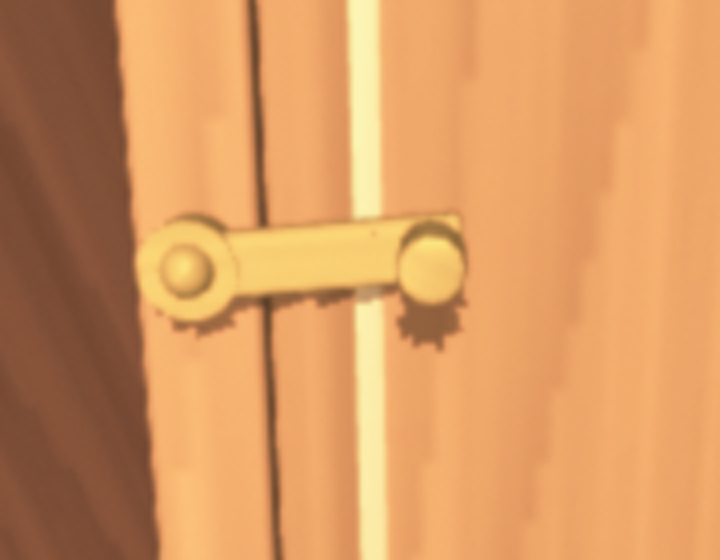

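The arm now points almost straight back. In the crop the pivot is at (187,268), the peg top at (432,270), the arm's upper edge runs (240,229)-(458,214), and the lid gap runs (252,10)-(279,550).

Run:
```python
from h import *
c=np.load("wc.npy",allow_pickle=True).item()
F=lambda u,v,z:plane(c,170+u/4-.4,100+v/4-.4,z)
yaw=lambda a,b:np.degrees(np.arctan2(b[1]-a[1],b[0]-a[0]))
g=yaw(F(279,550,.09),F(252,10,.09))-90
print("gap",g,"edge",yaw(F(158,540,.09),F(119,10,.09))-90,"inlay",yaw(F(384,550,.09),F(362,10,.09))-90)
print("arm upper",yaw(F(240,229,.099),F(458,214,.099)),"lower",yaw(F(240,295,.099),F(400,287,.099)))
pv=F(187,268,.101);pg=F(432,270,.118);print(pv,pg,yaw(pv,pg),np.hypot(*(pg-pv)[:2]))
```

```text
gap -18.857568043536673 edge -19.4176089523111 inlay -17.77518012012895
arm upper -15.206741989559697 lower -16.22585576225905
[0.51030793 0.03075776 0.101     ] [0.55268571 0.01937342 0.118     ] -15.036888805861848 0.04388028442123662
```

The arm is about 3.8° short, roughly 2.9 mm at the peg. I'll go back to the same side and nudge it 3 mm further.

Call:
move_arm --targets '[[[0, 0.0575, 0, 0, 0], [0, 0.0575, 0, 0, 0], [0, 0, 0, 0.05, 0], [0, 0, 0, 0.045, 0], [0, 0, 0, 0.02, 0]]]'

```text
time: 11.65
tool_pos: [0.5599, 0.0461, 0.1292]
tool_rot: [-0.002, 0.814, 0.581, -0.002]
contact_force: [-0.7, -0.8, -1.3]
gripper_width: -0.003
grasp_force: 0.0
```

Call:
move_arm --targets '[[[0, 0, 0, 0.005, 0], [0, -0.005, 0, 0, 0], [0, -0.004, 0, 0, 0], [0, -0.004, 0, 0, 0], [0, -0.002, 0, 0, 0]]]'

```text
time: 12.07
tool_pos: [0.5599, 0.0349, 0.1322]
tool_rot: [0.001, 0.815, 0.58, 0.001]
contact_force: [0.5, -0.5, -0.6]
gripper_width: 0.0
grasp_force: 0.0
```

Call:
move_arm --targets '[[[0, -0.002, 0, 0, 0], [0, -0.002, 0, 0, 0], [0, -0.0009, 0, 0, 0], [0, 0, 0, 0, 0], [0, 0, 0, 0, 0]]]'

```text
time: 12.48
tool_pos: [0.5579, 0.0327, 0.1304]
tool_rot: [0.0, 0.815, 0.58, -0.0]
contact_force: [-0.1, -0.1, 0.4]
gripper_width: -0.002
grasp_force: 0.0
```

Call:
move_arm --targets '[[[0, 0.015, 0, 0, 0], [0, 0, 0, -0.06, 0], [0, 0, 0, -0.06, 0], [0, -0.05, 0, 0, 0], [0, -0.06, 0, 0, 0]]]'

```text
time: 12.9
tool_pos: [0.5415, -0.0201, 0.2061]
tool_rot: [0.002, 0.813, 0.582, 0.003]
contact_force: [-0.0, -0.9, -1.7]
gripper_width: 0.002
grasp_force: 0.0
```

Call:
move_arm --targets '[[[0, 0, 0, 0, 0], [0, 0, 0, 0, 0], [0, 0, 0, 0, 0]]]'

```text
time: 13.15
tool_pos: [0.5393, -0.0206, 0.202]
tool_rot: [-0.0, 0.815, 0.58, 0.0]
contact_force: [0.1, 0.5, -1.1]
gripper_width: 0.001
grasp_force: 0.0
```

```bash
cat > meas.py <<'E'
from h import *
import sys
def meas(w,c):
    pv=np.array([.5103,.0306,0]);y=np.radians(-19);ex=np.array([np.cos(y),np.sin(y),0]);ey=np.array([-np.sin(y),np.cos(y),0])
    h=cv2.cvtColor(w,cv2.COLOR_RGB2HSV);m=((h[...,0]>=19)&(h[...,0]<=23)&(h[...,1]>100)).astype(np.uint8)
    yaw=lambda p:np.degrees(np.arctan(np.polyfit([q[0] for q in p],[q[1] for q in p],1)[0]))
    up=[];lo=[]
    for a in np.arange(.012,.034,.001):   # columns across the bare arm
        u,v=np.round(proj(c,pv+a*ex+[0,0,.099])).astype(int)
        k=np.where(m[v-16:v+17,u])[0]
        if len(k)>4: up.append(plane(c,u,v-16+k.min()-.5,.099)); lo.append(plane(c,u,v-16+k.max()+.5,.099))
    return len(up),yaw(up),yaw(lo),yaw([(a+b)/2 for a,b in zip(up,lo)])
if __name__=="__main__":
    print("old",meas(cv2.imread("pics/w6.png")[:,:,::-1].copy(),np.load("wc.npy",allow_pickle=True).item()))
    s=state();print(s["time"],s["tool_pos"])
    c=get_calibration("wrist");w=grab_frame("wrist");np.save("wc7.npy",c,allow_pickle=True);cv2.imwrite("pics/w7.png",w[:,:,::-1])
    print("new",meas(w,c))
E
python3 meas.py
```

```text
old (22, np.float64(-11.039264920165923), np.float64(-14.438480293692601), np.float64(-12.776063070682161))
13.15 [ 0.53930644 -0.02061001  0.201998  ]
new (22, np.float64(-13.071200173030599), np.float64(-22.85425351650579), np.float64(-18.21372172587612))
```

Run:
```python
from h import *
o=cv2.imread("pics/w6.png");n=cv2.imread("pics/w7.png")
c=np.load("wc.npy",allow_pickle=True).item()
def match(u,v,r,R=14):
    t=cv2.getRectSubPix(o,(2*r+1,2*r+1),(u,v));t=cv2.resize(t,None,fx=4,fy=4,interpolation=cv2.INTER_CUBIC)
    s=cv2.getRectSubPix(n,(2*R+1,2*R+1),(u,v));s=cv2.resize(s,None,fx=4,fy=4,interpolation=cv2.INTER_CUBIC)
    q=cv2.matchTemplate(s,t,cv2.TM_CCOEFF_NORMED);_,b,_,p=cv2.minMaxLoc(q);return u+p[0]/4-(R-r),v+p[1]/4-(R-r),b
pv=match(216.4,166.6,7);pg=match(277.6,167.1,8);fx=match(195,260,8) if 0 else None
print("pivot",pv,"peg",pg)
a=plane(c,pv[0],pv[1],.101);b=plane(c,pg[0],pg[1],.118);print(a,b,np.degrees(np.arctan2(b[1]-a[1],b[0]-a[0])))
# edges: brightness profile of box front edge and gap in new
g=cv2.cvtColor(n,cv2.COLOR_BGR2GRAY).astype(float)
for nm,z,lo,hi in(("gap",.09,225,250),):
    P=[]
    for v in list(range(60,145))+list(range(190,235)):
        k=lo+np.argmin(g[v,lo:hi]);P.append(plane(c,k,v,z))
    P=np.array(P);k=np.polyfit(P[:,1],P[:,0],1);r=P[:,0]-np.polyval(k,P[:,1]);ok=abs(r)<.0015;k=np.polyfit(P[ok,1],P[ok,0],1);print(nm,-np.degrees(np.arctan(k[0])),ok.sum())
```

```text
pivot (216.4, 166.85, 0.9929373860359192) peg (277.6, 170.35, 0.961207389831543)
[0.51027136 0.03057921 0.101     ] [0.55197059 0.01731904 0.118     ] -17.640431154176987
gap -19.08933337025883 130
```

The arm is now at -17.6° against the box's -19.1°, so it's about 1.1 mm short at the peg. One more small nudge should do it.

Call:
move_arm --targets '[[[0, 0.055, 0, 0, 0], [0, 0.055, 0, 0, 0], [0, 0, 0, 0.05, 0], [0, 0, 0, 0.045, 0], [0, 0, 0, 0.02, 0]]]'

```text
time: 13.62
tool_pos: [0.559, 0.0432, 0.1292]
tool_rot: [-0.002, 0.814, 0.581, -0.002]
contact_force: [-0.8, 0.7, -0.3]
gripper_width: -0.002
grasp_force: 0.0
```

Call:
move_arm --targets '[[[0, 0, 0, 0.005, 0], [0, -0.005, 0, 0, 0], [0, -0.004, 0, 0, 0], [0, -0.004, 0, 0, 0], [0, -0.001, 0, 0, 0]]]'

```text
time: 14.03
tool_pos: [0.5592, 0.0326, 0.1322]
tool_rot: [0.001, 0.815, 0.58, 0.001]
contact_force: [0.1, 0.7, 1.3]
gripper_width: -0.0
grasp_force: 0.0
```

Call:
move_arm --targets '[[[0, -0.001, 0, 0, 0], [0, -0.001, 0, 0, 0], [0, -0.0009, 0, 0, 0], [0, 0, 0, 0, 0], [0, 0, 0, 0, 0]]]'

```text
time: 14.45
tool_pos: [0.5576, 0.0317, 0.1304]
tool_rot: [0.0, 0.815, 0.58, 0.0]
contact_force: [-0.1, 0.6, 0.2]
gripper_width: 0.003
grasp_force: 0.1
```

Call:
move_arm --targets '[[[0, 0.015, 0, 0, 0], [0, 0, 0, -0.06, 0], [0, 0, 0, -0.06, 0], [0, -0.05, 0, 0, 0], [0, -0.059, 0, 0, 0]]]'

```text
time: 14.87
tool_pos: [0.5412, -0.0206, 0.206]
tool_rot: [0.002, 0.813, 0.582, 0.002]
contact_force: [-0.0, -0.2, -0.6]
gripper_width: -0.001
grasp_force: 0.0
```

Call:
move_arm --targets '[[[0, 0, 0, 0, 0], [0, 0, 0, 0, 0], [0, 0, 0, 0, 0]]]'

```text
time: 15.12
tool_pos: [0.5391, -0.0211, 0.202]
tool_rot: [-0.0, 0.815, 0.58, 0.0]
contact_force: [0.1, 1.2, 1.1]
gripper_width: -0.005
grasp_force: 0.0
```

Run:
```python
from h import *
s=state();print(s["time"],s["tool_pos"])
c=get_calibration("wrist");n=grab_frame("wrist")[:,:,::-1].copy();cv2.imwrite("pics/w8.png",n);o=cv2.imread("pics/w6.png")
t=grab_frame("top")[:,:,::-1];cv2.imwrite("pics/t8.png",t);t0=cv2.imread("pics/top0.png")
def match(o,n,u,v,r,R=14):
    f=lambda i,r:cv2.resize(cv2.getRectSubPix(i,(2*r+1,2*r+1),(u,v)),None,fx=4,fy=4,interpolation=cv2.INTER_CUBIC)
    q=cv2.matchTemplate(f(n,R),f(o,r),cv2.TM_CCOEFF_NORMED);_,b,_,p=cv2.minMaxLoc(q);return u+p[0]/4-(R-r),v+p[1]/4-(R-r),b
pv=match(o,n,216.4,166.6,7);pg=match(o,n,277.6,167.1,8)
a=plane(c,pv[0],pv[1],.101);b=plane(c,pg[0],pg[1],.118);print(pv,pg,a,b,np.degrees(np.arctan2(b[1]-a[1],b[0]-a[0])))
for nm,p,r in(("bowl",(224,155),30),("remote",(203,234),28),("coaster",(354,297),20),("stork",(392,210),18)):print(nm,match(t0,np.ascontiguousarray(t),*p,r,r+6))
```

```text
15.1167 [ 0.53912112 -0.02114632  0.20200774]
(216.4, 165.85, 0.9934654235839844) (277.6, 171.1, 0.9533687829971313) [0.51040055 0.0308044  0.101     ] [0.55164331 0.01640446 0.118     ] -19.24668953245705
bowl (224.0, 155.0, 0.9979061484336853)
remote (203.0, 234.0, 0.997077226638794)
coaster (357.5, 298.75, 0.6274324655532837)
stork (392.0, 210.0, 0.998467206954956)
```

The arm now reads -19.2° against the box's -19.1°. The bowl, remote and stork haven't moved. The coaster's match score dropped, probably because the arm partly hides it from the top camera, and the tool never went low near it. The tool is clear, so I'm handing in.

```bash
python3 -c "
from plant import job
print(job.job_done())"
```

```text
the job is handed in; nothing more can be done
None
```

The job is handed in at about 15 s: the lid was pressed fully shut first, then the latch arm was pushed round to within about 0.2° of straight back by camera measurement; the box, bowl, remote and stork stayed put, and the coaster could not be re-checked because its final image match was poor, though the tool never went low near it.

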